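Fit the long thermocouple into the test kiln's lid port

ROBOT

A 6-joint arm with a two-finger parallel gripper is mounted at the origin on a cart in front of the work surface, level with it; the furniture and walls round the work are solid. World frame = base frame: x ahead of the robot, y to its left, z up, the work surface at z = 0. Lengths are in m, angles in degrees, forces in N, time in s.
With the tool pointing down it reaches from about 0.35 to 0.85 m from the base axis. Payload 8.1 kg.
Tool frame: the origin (TCP) lies on the centre line of the jaws, within the pads' length; the fingertips stand manip.tip_extent ahead of it and the grasp point (between the pads) lies 5 mm behind it (manip.tip_extent is the distance from the TCP to the fingertips, in m); z points along the fingers, y is the line along which they close (so a half turn about z gives the same grasp; the last joint's range is limited). The gripper opens to 93 mm and grips with 3 to 60 N. Pads are 15 mm wide; open, the fingers measure 128 mm over their backs; the gripper's body (75 mm by 188 mm) begins 65 mm behind the grasp point.
Start: joints at [61.857, 7.471, 85.268, -0, 87.261, -4.893], TCP at [0.237, 0.551, 0.2] pointing down, gripper open.
Joint ranges: [-169.43, 169.43], [-51.17, 129.36], [1.28, 143.12], [-76.62, 256.62], [0, 156.53], [-152.29, 152.29]. Speed limits (degrees/s): [136.94, 136.94, 159.86, 180, 180, 180].

INTERFACE

Orientations are given as [roll, pitch, yaw] about the fixed x, y, z axes, in that order (R = Rz(yaw) Ry(pitch) Rx(roll)).
In Python, from plant import manip gives the robot as it stands.
- The arm moves only by the tool move_tool, called after "Call:" by a JSON object that holds its "api" and its "payload", one argument or row to a line. Schema: {"type":"object","properties":{"deltas":{"type":"array","items":{"type":"number"},"minItems":6,"maxItems":60},"aperture":{"type":"number"},"force":{"type":"number"},"only":{"type":"string"},"quiet":{"type":"boolean"},"lines":{"type":"string"}},"required":["deltas"],"additionalProperties":false}. deltas is one flat list of numbers that holds 1 to 10 rows one after another, with no inner brackets; each row has 6 numbers: dx, dy, dz in units of 5 mm, then a rotation vector rx, ry, rz in units of 4 degrees; each row is the pose to reach, as a shift and turn from the pose commanded when the call began, along the tool's axes at that moment; what a row does not reach only later rows make up. A row lasts 1/8 s, in which the tool goes at most 0.0625 m and 10.7 degrees, less where a joint would pass 70% of its speed; a pose out of reach is approached as far as the arm can. aperture is the finger opening in m, set as the call begins (left out keeps the last). The fingers move at their own pace and stop on an object; force is the grip in N (left out, the last holds). Time passes only in rows, so rows that do not move let the fingers close. The tool returns the time, the measured TCP pose, the force, the opening and the grip force at its end. only (a regular expression) keeps the lines of the reply that match it, lines (a string "A,B") keeps lines A to B, and quiet returns only ok. Input that does not fit is refused with a message, and nothing moves.
- manip.get_state(): the state, without advancing time (a new reading comes with each control period).
- manip.camera(name): name is "side" or "top" or "wrist"; returns the picture (384x512x3 uint8, red, green, blue); there is no depth.
- manip.get_calibration(name): a dict with "camera_matrix" (3x3 intrinsics, pixels), "k1" (the pictures are not rectified: a ray, as slopes to the right and down, at radius r is drawn at 1 + k1 r^2 times it, then the intrinsics apply), "eye" and "attitude" of the camera in the world; the wrist camera has in their place "hand_eye" (4x4, takes a point from camera to tool coordinates, whose origin is the TCP and whose axes are the flange's). Camera axes: x right, y down, z forward; pixel columns grow to the right and rows downward; lengths in m; the calibration is good to about 2 mm. A picture is of the moment at which its call begins: read the wrist's pose just before it. get_calibration takes no time and is no camera call.
- manip.hand_in(): hands the job in; it is judged then, once.
The state is a dict: "clock": time; "joints": joint angles; "joint_vel": joint speeds; "joint_efforts": joint torques, N m; "ee_pos": TCP position; "tool_rot": TCP orientation; "contact_force": force on the tool from outside, world axes, zero at the start; "ft_torque": the same for the moment, N m; "opening": finger opening in m; "finger_force": force on a finger pad.
Only numpy, scipy, OpenCV 4.12 (cv2) and the standard library are available. Lean on these libraries where they do the work, as an engineer would, in place of code of your own. Each camera call takes 0.05 s, during which the arm holds its last target. There are 200 camera calls.

TASK

The bench test kiln needs its temperature probe. Pull the plaster plug out of the port in the sloping lid and stand it in the free hole of the wooden rack, then take the probe with the longer white sheath from the rack, slide the sheath down through the port and press the head until both spring bolts have snapped in over its collar, and let go. Leave the shorter probe in its hole and the jar, the pot and the tile on the bench where they stand.

Things in the scene. Friction and masses are not known exactly. Their poses are not given: they have to be found in the camera images.
- kiln: Fixed grey steel bench kiln, 200 deep, 240 wide, 200 mm tall; its upper front is a white lid sloping 30 degrees, low edge (116 mm up) towards the robot. Origin: centre of the underside; x front to back, y left, z up. A black bar handle stands 25 mm off the lid, 65 mm down the slope from the port's axis.
- port: Steel plate 70x70 mm in mid-lid, fixed to the kiln. Origin: hole centre at the plate's face; z out along the bore, leaning 30 degrees from vertical towards the robot; x up the slope. Bore 17 mm wide, 2 mm chamfer, 55 mm long, then an empty chamber to 90 mm below the face. Two dark latch housings at y = +-22 to 42 mm (pull knobs to 57 mm), 24 mm wide, 30 mm tall, carry the spring bolts.
- bolt_l (a joint): Brass spring bolt at the port's +y side, in m: 0 = out, up to 0.008 = pushed back. Out, its nose ends 12.3 mm from the bore's axis, underside 16.5 mm above the port's face, top a ramp up to 29 mm. Spring 2.8 N, 4.2 N at 4 mm. A probe's conical collar pushes both bolts back itself (5 to 15 N along the bore in all), then they snap in above it.
- bolt_r (a joint): The same brass spring bolt at the port's -y side, in m: 0 = out, grows as it is pushed back.
- plug: Pale plaster plug, 108 mm, 60 g, loose in the port at first. Origin: centre of its shoulder's underside (at the port's origin); z to the knob. Stem 15 mm thick, 42 mm long below the origin, its last 8 mm tapered; shoulder 22 mm wide, 6 mm high; neck 16 mm; square knob 28x28 mm (sides along its x and y) from 34 to 66 mm above the origin, to grip. It clears the bolts by 1 mm.
- probe_long: Thermocouple with the longer sheath, 163 mm, 0.18 kg, in the rack. Origin: centre of its collar's underside; z to the head. White sheath 14 mm thick, 85 mm long below, last 8 mm tapered; steel collar, a cone 22 to 32 mm wide, ends 15 mm above; neck 16 mm; square aluminium head 40x40 mm (sides along its x, y) from 36 to 78 mm above, to grip. Home: origin at the port's, bolts out above the collar.
- probe_short: The other thermocouple: the same collar and neck, but a sheath only 50 mm long and a smaller square head, 30x30 mm, from 36 to 68 mm above its origin. Stands in another hole of the rack and stays there. Origin: centre of its collar's underside.
- rack: Fixed wooden rack, 225x90 mm, 108 mm tall, left or right of the kiln: a top board with three holes in a row over a base board, open between. Origin: centre of the underside; x along the row away from the robot, y across, z up. Holes 18 mm wide, through the 16 mm board; under it 80 mm of free space. The probes' collars rest on the top board.
- hole_near (a point): Centre of the rack's hole nearest the robot, at the top face 108 mm above the bench. Free at the start.
- hole_mid (a point): Centre of the middle hole, at the top face, 70 mm behind the near one. Holds one of the two probes at the start.
- hole_far (a point): Centre of the farthest hole, at the top face, 140 mm behind the near one. Holds the other probe at the start.
- glaze_jar: Loose cream jar with a white lid, 56 mm wide, 68 mm tall, in front of the kiln. Origin: centre of its underside. Leave alone.
- glaze_pot: Loose white tapered plastic pot, open on top, 73 mm wide, 96 mm tall, in front of the kiln. Origin: centre of its underside. Leave alone.
- test_tile: Loose L-shaped test tile, 34x46x50 mm, in front of the kiln. Origin: centre of its underside. Leave alone.

How it is judged:
By the outcome, as a careful person would: the job done as asked, in the order asked, and still so for the second after the job is handed in, with the robot touching nothing.
It also fails if it takes over 61 s, if anything falls off the work surface, if the arm or the gripper's body presses on something with over 40 N, if the wrist force passes 120 N, or if a joint passes its speed limit or range.

## Working session

There is one attempt and no reset: what is moved stays moved. The work goes in short steps, Python scripts to look and compute and a tool call to move; the robot and the scene stay as the last step left them, time stands still between calls to the robot, and variables do not carry over. Pictures are saved under pics/ and viewed, at most 10 in all, crops included, and the job is handed in when it is done.

```bash
ls; mkdir -p pics; python3 - <<'E'
from plant import manip
import cv2,numpy as np
print(manip.get_state(), manip.tip_extent)
for n in("side","top","wrist"):
    c=manip.get_calibration(n); print(n,c)
    cv2.imwrite(f"pics/{n}0.png",manip.camera(n)[:,:,::-1])
a=[cv2.imread(f"pics/{n}0.png") for n in("side","top")]
E
```

```text
pics
plant.py
{'clock': 0.0, 'joints': array([ 6.18583712e+01,  7.51309399e+00,  8.53290145e+01, -7.93334275e-04,
        8.72620216e+01, -4.89557756e+00]), 'joint_vel': array([ 0.0246396 ,  0.1048137 , -0.00552961,  0.00322166, -0.0184023 ,
        0.04750718]), 'joint_efforts': array([-1.17454092e-03, -5.59886241e+01, -4.91736031e+01,  7.64681166e-02,
        3.62691621e-02, -1.56430160e-04]), 'ee_pos': array([0.23653118, 0.5507528 , 0.19891102]), 'tool_rot': array([-1.79896182e+02, -8.09698891e-03,  1.56753980e+02]), 'contact_force': array([0.01329933, 0.37964782, 1.09588639]), 'ft_torque': array([ 0.0508568 , -0.04106114, -0.01951067]), 'finger_force': 0.0, 'opening': 0.09329000255890113} 0.014
side {'camera_matrix': array([[387.54408805,   0.        , 248.78589789],
       [  0.        , 387.54408805, 186.45763454],
       [  0.        ,   0.        ,   1.        ]]), 'k1': -0.026763044788513452, 'eye': array([ 0.4143148 , -1.09541932,  0.69115035]), 'attitude': array([-118.10044499,    0.36979021,   -6.2364614
[... 187 characters left out ...]
 0.02046860437332975, 'eye': array([0.48610526, 0.00382647, 1.14027188]), 'attitude': array([-177.29010411,   -0.18255299,  -91.53417115])}
wrist {'camera_matrix': array([[295.89109468,   0.        , 259.33393876],
       [  0.        , 295.89109468, 197.28341456],
       [  0.        ,   0.        ,   1.        ]]), 'k1': 0.026251908254693923, 'hand_eye': array([[-1.26588746e-03, -9.55739819e-01, -2.94210460e-01,
         8.27733614e-02],
       [ 9.99999101e-01, -1.07994441e-03, -7.94466822e-04,
         3.87069220e-04],
       [ 4.41572636e-04, -2.94211202e-01,  9.55740328e-01,
        -1.85343240e-01],
       [ 0.00000000e+00,  0.00000000e+00,  0.00000000e+00,
         1.00000000e+00]])}
```
View pics/top0.png

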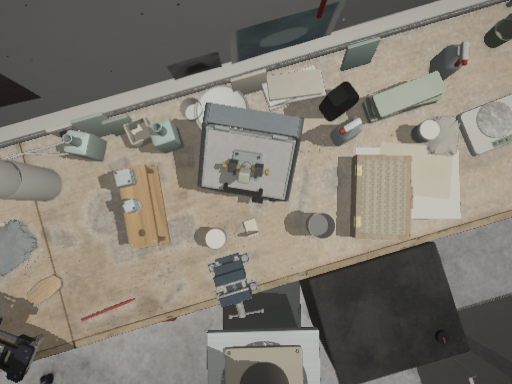

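View pics/side0.png

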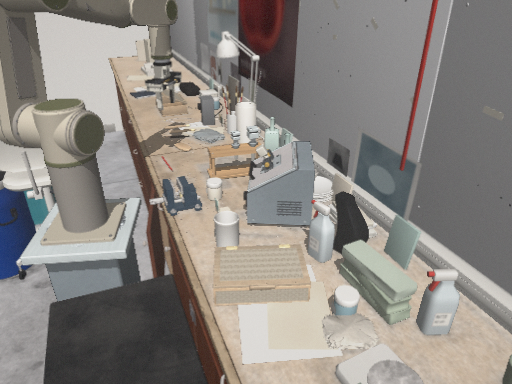

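```bash
cat > h.py <<'E'
import numpy as np, cv2
from plant import manip
from scipy.spatial.transform import Rotation as R
def rot(a): return R.from_euler('xyz',a,degrees=True).as_matrix()
def cam(n,st=None):
    c=manip.get_calibration(n)
    if n=='wrist':
        T=np.eye(4);T[:3,:3]=rot(st['tool_rot']);T[:3,3]=st['ee_pos'];T=T@c['hand_eye']
        return c,T[:3,:3],T[:3,3]
    return c,rot(c['attitude']),np.array(c['eye'])
def ray(C,uv):
    c,M,e=C;K=c['camera_matrix'];d=(np.array(uv,float)-K[:2,2])/[K[0,0],K[1,1]]
    s=d.copy()
    for _ in range(20): s=d/(1+c['k1']*(s@s))
    v=M@np.array([*s,1]);return e,v/np.linalg.norm(v)
def atz(C,uv,z):
    e,v=ray(C,uv);return e+v*(z-e[2])/v[2]
def proj(C,p):
    c,M,e=C;q=M.T@(np.array(p)-e);s=q[:2]/q[2];s=s*(1+c['k1']*(s@s));K=c['camera_matrix']
    return s*[K[0,0],K[1,1]]+K[:2,2]
def tri(*rays):
    A=sum(np.eye(3)-np.outer(v,v) for e,v in rays);b=sum((np.eye(3)-np.outer(v,v))@e for e,v in rays)
    return np.linalg.solve(A,b)
E
python3 - <<'E'
import cv2
t=cv2.imread('pics/top0.png')
cv2.imwrite('pics/topc.png',cv2.resize(t[95:265,110:310],None,fx=4,fy=3.5*4/3.5*0.88 if 0 else 3.5,interpolation=cv2.INTER_CUBIC)[:600])
E
```

View pics/topc.png

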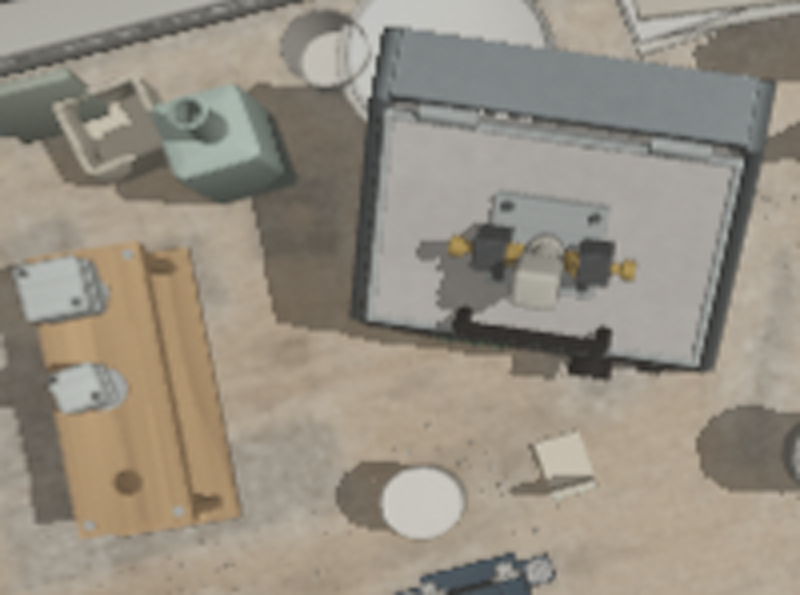

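```bash
python3 - <<'E'
from h import *
C=cam('top')
f=lambda x,y:(110+x/4+.0,95+y/3.5)
P=lambda x,y,z:atz(C,f(x,y),z).round(4)
print('kiln rear',P(388,28,.2),P(773,80,.2),'front low',P(355,322,.116),P(712,370,.116))
print('handle ends',P(462,320,.15),P(603,338,.15))
print('brass knobs',P(458,246,.2),P(627,270,.2))
print('plugtop',P(537,282,.24))
print('rack holes near',P(128,482,.108))
print('far head top',P(50,290,.186),'mid head top',P(80,390,.176))
print('board near',P(82,535,.108),P(190,520,.108),'far',P(20,258,.108),P(140,243,.108))
print('base right edge',P(240,515,0),P(188,248,0))
print('jar',P(423,503,.068),'tile',P(568,455,.05),'dark',P(540,570,.05))
E
```

```text
kiln rear [0.7508 0.1198 0.2   ] [ 0.7087 -0.1106  0.2   ] front low [0.5545 0.1562 0.116 ] [ 0.5128 -0.0744  0.116 ]
handle ends [0.5519 0.084  0.15  ] [ 0.5366 -0.0041  0.15  ]
brass knobs [0.5993 0.0812 0.2   ] [ 0.5802 -0.0193  0.2   ]
plugtop [0.5697 0.0333 0.24  ]
rack holes near [0.44   0.3067 0.108 ]
far head top [0.5768 0.329  0.186 ] mid head top [0.5076 0.315  0.176 ]
board near [0.4018 0.3368 0.108 ] [0.4109 0.267  0.108 ] far [0.6087 0.3748 0.108 ] [0.618  0.2966 0.108 ]
base right edge [0.406  0.2588 0.    ] [0.6268 0.2928 0.    ]
jar [0.4166 0.1202 0.068 ] tile [0.4503 0.0216 0.05  ] dark [0.361  0.0431 0.05  ]
```

```bash
cat >> h.py <<'E'
def frame(yaw,tilt):   # tool frame: x towards robot, z down leaning forward by tilt (kiln: 30)
    return R.from_euler('z',yaw,degrees=True).as_matrix()@R.from_euler('y',-tilt,degrees=True).as_matrix()@np.diag([-1,1,-1.])
def go(p,M):  # print the row that leads from the measured pose to TCP p, tool matrix M
    s=manip.get_state();A=rot(s['tool_rot'])
    print('row',(A.T@(np.array(p)-s['ee_pos'])).round(4),R.from_matrix(A.T@M).as_rotvec(degrees=True).round(2))
E
python3 - <<'E'
from h import *
print(frame(-10.4,30)[:,2])
go([.50,.317,.31],frame(9.2,0))
go([.237,.551,.31],frame(9.2,0))
E
```

```text
[ 0.49178574 -0.09025957 -0.8660254 ]
row [-0.3343 -0.1111 -0.1108] [-8.000e-02 -3.000e-02 -3.245e+01]
row [-3.000e-04  1.000e-04 -1.109e-01] [-8.000e-02 -3.000e-02 -3.245e+01]
```

The rows are not in the units I measure in: shifts go in units of 5 mm and turns go in units of 4 degrees. I convert before sending: -0.334 m is -66.8, -0.2 m is -40, -32.45 degrees is -8.1125.

Call:
{"api": "move_tool", "payload": {
  "deltas": [0,0,-12,0,0,-2,0,0,-22.2,0,0,-4,-20,-6,-22.2,0,0,-6,-40,-12,-22.2,0,0,-8.1125,-66.8,-22.2,-22.2,0,0,-8.1125,-66.8,-22.2,-22.2,0,0,-8.1125,-66.8,-22.2,-22.2,0,0,-8.1125,-66.8,-22.2,-22.2,0,0,-8.1125,-66.8,-22.2,-22.2,0,0,-8.1125,-66.8,-22.2,-22.2,0,0,-8.1125],
  "aperture": 0.07
}}

```text
clock: 1.4
ee_pos: [0.4995, 0.3177, 0.3106]
tool_rot: [180.0, -0.0, -170.8]
contact_force: [-0.4, 0.3, 0.4]
opening: 0.0699
finger_force: 0.0
```

```bash
python3 - <<'E'
from h import *
s=manip.get_state();im=manip.camera('wrist')[:,:,::-1]
cv2.imwrite('pics/w1.png',im)
print(s['ee_pos'],s['tool_rot'],s['joints'].round(1)); np.save('w1.npy',[*s['ee_pos'],*s['tool_rot']])
E
```

```text
[0.49951752 0.31766456 0.31060958] [ 1.79990003e+02 -4.71229196e-02 -1.70815843e+02] [ 27.5   5.2  76.3   0.   98.6 -71.7]
```

View pics/w1.png

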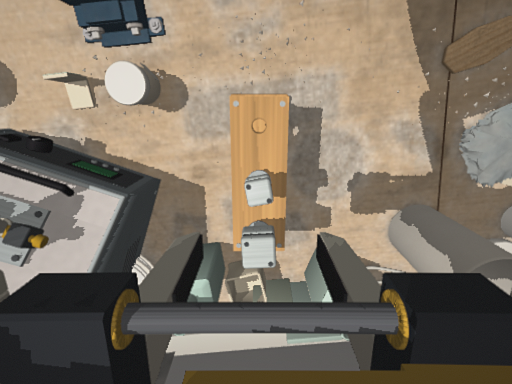

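```bash
python3 - <<'E'
from h import *
im=cv2.imread('pics/w1.png');v=np.load('w1.npy');C=cam('wrist',dict(ee_pos=v[:3],tool_rot=v[3:]))
hsv=cv2.cvtColor(im,cv2.COLOR_BGR2HSV)
m=((hsv[:,:,1]<30)&(hsv[:,:,2]>160)).astype(np.uint8)
m[:,:225]=0;m[:,295:]=0;m[:160]=0;m[275:]=0
print('grey values',hsv[190,258],hsv[250,258],hsv[235,258],hsv[264,258])
for c in cv2.findContours(m,0,2)[0]:
    if cv2.contourArea(c)<150: continue
    r=cv2.minAreaRect(c);b=cv2.boxPoints(r);print(r,cv2.boundingRect(c))
    z=.176 if r[0][1]<215 else .186
    q=np.array([atz(C,p,z) for p in b]);print(q.round(4),'ctr',q.mean(0).round(4),'sides',np.linalg.norm(np.roll(q,1,0)-q,axis=1).round(4))
# hole
g=cv2.cvtColor(im,cv2.COLOR_BGR2GRAY)[112:140,245:274]
_,t=cv2.threshold(g,0,255,cv2.THRESH_BINARY_INV+cv2.THRESH_OTSU)
print((t//255)[::1].sum(1))
h=hsv[190:192,235:285];
for p in [(259,125)]: print('hole',atz(C,p,.108))
for p in [(232,95),(290,95)]: print('board corner',atz(C,p,.108))
cv2.imwrite('pics/w1c.png',cv2.resize(im[85:275,215:305],None,fx=3.1,fy=3.1,interpolation=cv2.INTER_CUBIC))
E
```

```text
grey values [ 54   6 216] [ 50   7 207] [60  5 95] [ 55   7 211]
((255.5, 252.5), (29.0, 37.0), 90.0) (237, 238, 38, 30)
[[0.5642 0.3026 0.186 ]
 [0.5575 0.3443 0.186 ]
 [0.5942 0.3508 0.186 ]
 [0.6011 0.3077 0.186 ]] ctr [0.5792 0.3263 0.186 ] sides [0.0373 0.0423 0.0373 0.0436]
((257.7584228515625, 192.63087463378906), (24.329944610595703, 24.214088439941406), 79.99201965332031) (245, 179, 26, 28)
[[0.5011 0.3007 0.176 ]
 [0.4921 0.3261 0.176 ]
 [0.5189 0.3355 0.176 ]
 [0.5282 0.3095 0.176 ]] ctr [0.5101 0.318  0.176 ] sides [0.0285 0.027  0.0284 0.0276]
[ 3  3  4  3  4  5  8  6  4  2  2  4  4  4  3  3  4  3  5  8 11  9  4  4
  4  4  4  4]
hole [0.4405994  0.30814661 0.108     ]
board corner [0.4103936  0.26950297 0.108     ]
board corner [0.39904531 0.34031057 0.108     ]
```

View pics/w1c.png

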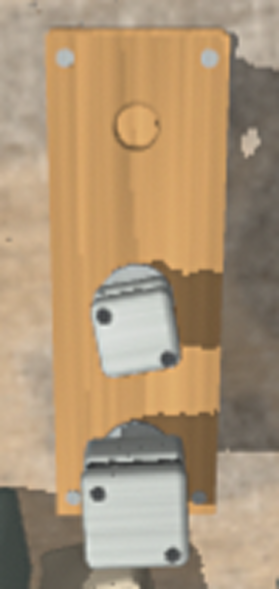

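```bash
python3 - <<'E'
from h import *
v=np.load('w1.npy');C=cam('wrist',dict(ee_pos=v[:3],tool_rot=v[3:]))
q=np.array([atz(C,(215+a/3.1,85+b/3.1),.186) for a,b in[(85,470),(185,463),(188,565),(87,568)]])
d=q[1]-q[0];e=q[3]-q[0]
print(q.mean(0),np.linalg.norm(np.roll(q,1,0)-q,axis=1),'yaw',np.degrees(np.arctan2(-d[0],d[1]))," ",np.degrees(np.arctan2(e[1],e[0])))
print('hole',atz(C,(215+137/3.1,85+126/3.1),.108))
px=frame(-10.4,30)[:,0]*-1;pz=-frame(-10.4,30)[:,2];o=np.array([.605,.0276,.16])
print(pz);go(o+pz*.14,frame(-10.4,30))
E
```

```text
[0.57754022 0.33011949 0.186     ] [0.04065086 0.03689778 0.04220136 0.03847368] yaw 13.477866874854229   9.255029501944955
hole [0.44134832 0.30851638 0.108     ]
[-0.49178574  0.09025957  0.8660254 ]
row [ 0.0082 -0.2803  0.0295] [  5.15 -29.73  19.19]
```

In the tool's units: -0.28 m is -56, 0.03 m is 6, 5 degrees is 1.25.

Call:
{"api": "move_tool", "payload": {
  "deltas": [1.6,-12,0,0.25,-1.75,1.25,1.6,-24,0,0.625,-3.75,2.4,1.6,-36,2,1,-5.75,3.75,1.6,-48,6,1.2875,-7.4325,4.7975,1.6,-56,6,1.2875,-7.4325,4.7975,1.6,-56,6,1.2875,-7.4325,4.7975,1.6,-56,6,1.2875,-7.4325,4.7975,1.6,-56,6,1.2875,-7.4325,4.7975],
  "aperture": 0.07
}}

```text
clock: 2.45
ee_pos: [0.5371, 0.0415, 0.2818]
tool_rot: [180.0, 30.1, 169.7]
contact_force: [0.3, -0.1, -0.3]
opening: 0.0701
finger_force: 0.0
```

```bash
python3 - <<'E'
from h import *
s=manip.get_state();im=manip.camera('wrist')[:,:,::-1]
cv2.imwrite('pics/w2.png',im)
print(s['ee_pos'],s['tool_rot'],s['joints'].round(1)); np.save('w2.npy',[*s['ee_pos'],*s['tool_rot']])
E
```

```text
[0.53707724 0.04146257 0.28175455] [179.9669374   30.06704201 169.66929206] [  4.3 -34.7 118.1  -7.8  67.6 -74.3]
```

View pics/w2.png

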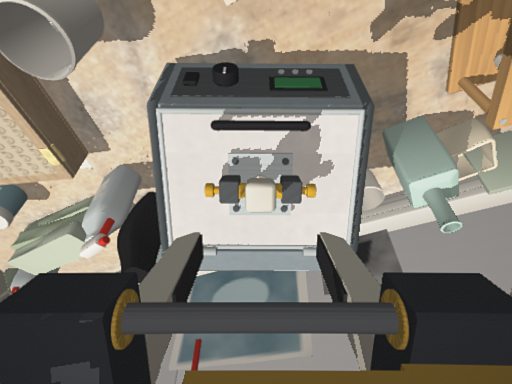

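```bash
python3 - <<'E'
from h import *
v=np.load('w2.npy');C=cam('wrist',dict(ee_pos=v[:3],tool_rot=v[3:]));T=cam('top')
def brass(im,box):
    h=cv2.cvtColor(im,cv2.COLOR_BGR2HSV);x0,y0,x1,y1=box
    m=cv2.inRange(h,(12,120,90),(30,255,255));k=np.zeros_like(m);k[y0:y1,x0:x1]=m[y0:y1,x0:x1]
    n,_,st,c=cv2.connectedComponentsWithStats(k);return [(c[i].round(1),st[i,:5]) for i in range(1,n) if st[i,4]>5]
w=cv2.imread('pics/w2.png');t=cv2.imread('pics/top0.png')
bw=brass(w,(195,170,330,210));bt=brass(t,(215,150,275,185))
for b in bw+bt: print(*b)
a=sorted(bw,key=lambda b:b[0][0]);l,r=a[0][0],a[-1][0]
b=sorted(bt,key=lambda b:b[0][0]);tl,tr=b[0][0],b[-1][0]
# wrist: right = +y
PL=tri(ray(C,r),ray(T,tl));PR=tri(ray(C,l),ray(T,tr));print('knobs',PL,PR,PL-PR,np.linalg.norm(PL-PR),np.degrees(np.arctan2(-(PL-PR)[0],(PL-PR)[1])))
o=(PL+PR)/2;A=rot(v[3:]);print('mid in tool',A.T@(o-v[:3]))
# plate screws on plane through o, shifted
for h in (.018,.022):
    pz=-frame(-10.4,30)[:,2];f=o-pz*h;
    S=[]
    for p in[(236,161),(285,161),(236,209),(285,209)]:
        e,d=ray(C,p);S.append(e+d*((f-e)@pz)/(d@pz))
    S=np.array(S);print(h,'screw ctr',S.mean(0),'vs',f,np.linalg.norm(S[0]-S[1]),np.linalg.norm(S[0]-S[2]))
cv2.imwrite('pics/w2c.png',cv2.resize(w[50:260,145:375],None,fx=2.8,fy=2.8,interpolation=cv2.INTER_CUBIC))
E
```

```text
[241.4 189.9] [239 183   7  16  85]
[278.7 190.7] [276 183   6  16  82]
[210.7 190. ] [205 184  14  13 146]
[309.2 190.1] [302 184  14  13 146]
[224.3 164.6] [223 163   4   4  14]
[237.9 166.4] [237 165   3   4  11]
[265.6 171.6] [263 170   5   4  14]
knobs [0.60268709 0.08267892 0.18574499] [ 0.58264467 -0.01731164  0.18737694] [ 0.02004242  0.09999055 -0.00163195] 0.10199251352672083 -11.334343469984537
mid in tool [-0.00099799  0.00126826  0.11057296]
0.018 screw ctr [0.6015132  0.03120233 0.17095483] vs [0.60151802 0.03105897 0.17097251] 0.052410420181898704 0.054421589855377865
0.022 screw ctr [0.60439062 0.03069136 0.16802327] vs [0.60348517 0.03069793 0.16750841] 0.05307804787533952 0.05511483673991775
```

View pics/w2c.png

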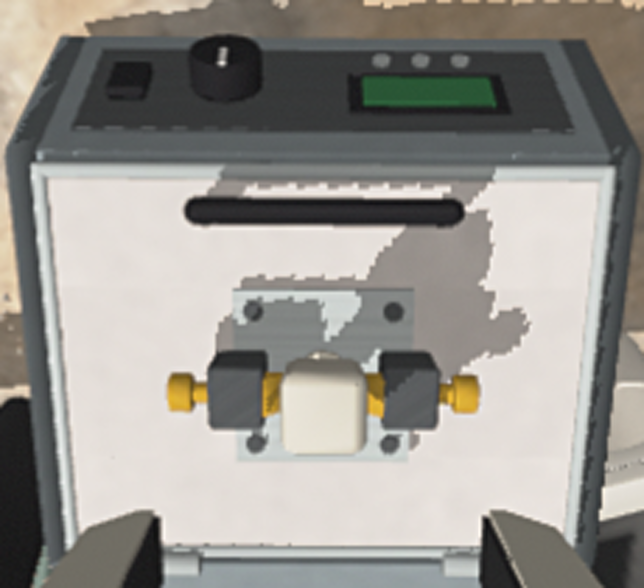

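In the tool's units: 0.084 m is 16.8, 0.074 m is 14.8.

Call:
{"api": "move_tool", "payload": {
  "deltas": [-0.2,0.24,6,0,0,0,-0.2,0.24,12,0,0,0,-0.2,0.24,14.8,0,0,0,-0.2,0.24,16.8,0,0,0,-0.2,0.24,16.8,0,0,0],
  "aperture": 0.06
}}

```text
clock: 3.12
ee_pos: [0.5791, 0.0334, 0.2085]
tool_rot: [-180.0, 30.0, 169.6]
contact_force: [-0.6, -1.2, -0.0]
opening: 0.0599
finger_force: 0.0
```

Call:
{"api": "move_tool", "payload": {
  "deltas": [0,0,0,0,0,0,0,0,0,0,0,0,0,0,0,0,0,0,0,0,0,0,0,0,0,0,0,0,0,0],
  "aperture": 0.0,
  "force": 20
}}

```text
clock: 3.75
ee_pos: [0.5798, 0.0338, 0.2097]
tool_rot: [179.9, 30.1, 169.5]
contact_force: [1.4, 8.1, 4.0]
opening: 0.0153
finger_force: 7.0
```

```bash
python3 - <<'E'
from h import *
s=manip.get_state();print(s['ee_pos'],s['tool_rot'],s['contact_force'],s['ft_torque'])
E
```

```text
[0.57978873 0.0337787  0.20974625] [179.90557428  30.12936073 169.52946974] [1.42125523 8.12697066 3.96946847] [ 1.29580806 -0.36710639  0.68803922]
```

```bash
python3 - <<'E'
from h import *
s=manip.get_state();im=manip.camera('wrist')[:,:,::-1]
v=[*s['ee_pos'],*s['tool_rot']]; np.save('w3.npy',v)
cv2.imwrite('pics/w3.png',im)
sd=manip.camera('side')[:,:,::-1];C=cam('side');print(proj(C,[.59,.03,.2]))
a=cv2.resize(im,(512,384));b=cv2.resize(sd[120:230,220:340],(280,257),interpolation=cv2.INTER_CUBIC)
o=np.zeros((384,792,3),np.uint8);o[:,:512]=a;o[:257,512:]=b;cv2.imwrite('pics/w3m.png',o)
s=manip.get_state();print(s['opening'],s['finger_force'],s['contact_force'])
E
```

```text
[266.2172576  154.14178523]
0.007242670704208954 5.670058265095577 [-4.4479491   8.50683167  9.41295831]
```

View pics/w3m.png

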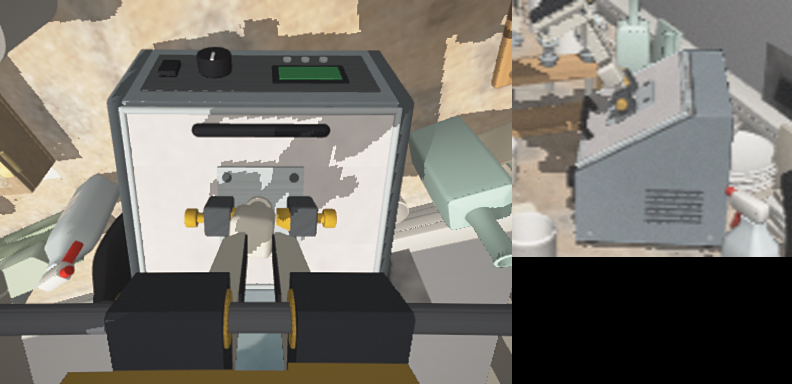

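```bash
python3 - <<'E'
from h import *
v=np.load('w2.npy');C=cam('wrist',dict(ee_pos=v[:3],tool_rot=v[3:]));A=rot(v[3:])
def at(uv,zt):
    e,d=ray(C,uv);e=A.T@(e-v[:3]);d=A.T@d;return (e+d*(zt-e[2])/d[2]).round(4)
for zt in(.055,.067,.08): print(zt,at((260.4,50+357/2.8),zt),at((260.4,50+380/2.8),zt),at((260.4,50+453/2.8),zt))
print('tip px',[proj(C,v[:3]+A@np.array([0,y,.014])) for y in(-.015,.015)])
print('knobs',at((260,190),.11))
E
```

```text
0.055 [0.0255 0.0011 0.055 ] [0.0185 0.0011 0.055 ] [-0.0048  0.0011  0.055 ]
0.067 [0.0227 0.0011 0.067 ] [0.0153 0.0011 0.067 ] [-0.0092  0.0011  0.067 ]
0.08 [0.0196 0.0012 0.08  ] [0.0118 0.0012 0.08  ] [-0.0139  0.0012  0.08  ]
tip px [array([238.35178973, 224.80450693]), array([279.66943591, 224.79028703])]
knobs [-0.0007  0.0008  0.11  ]
```

```bash
cat > shot.py <<'E'
import sys
from h import *
n=sys.argv[1];s=manip.get_state();im=manip.camera('wrist')[:,:,::-1]
cv2.imwrite(f'pics/{n}.png',im);np.save(f'{n}.npy',[*s['ee_pos'],*s['tool_rot']])
print(s['ee_pos'],s['tool_rot'],s['contact_force'],s['opening'],s['finger_force'])
E
python3 shot.py w4
```

```text
[0.58037291 0.0344774  0.21085096] [179.81500325  30.21839468 169.51513367] [-4.4479491   8.50683167  9.41295831] 0.007242670704208954 5.670058265095577
```

Call:
{"api": "move_tool", "payload": {
  "deltas": [0,0,0,0,0,0,0,0,0,0,0,0,0,0,0,0,0,0,0,0,0,0,0,0],
  "aperture": 0.06
}}

```text
clock: 4.4
ee_pos: [0.5789, 0.0329, 0.2082]
tool_rot: [-180.0, 30.0, 169.6]
contact_force: [-0.7, -0.9, 0.8]
opening: 0.0388
finger_force: 0.8
```

```bash
python3 shot.py w5
```

```text
[0.57885786 0.03291725 0.20821282] [-179.96351192   29.97804475  169.55842327] [-0.68196412 -0.89592557  0.78428542] 0.03876087274605533 0.8216782586532645
```

Call:
{"api": "move_tool", "payload": {
  "deltas": [0,0,-6,0,0,0,0,0,-12,0,0,0,0,0,-16.8,0,0,0,0,0,-16.8,0,0,0,0,0,-16.8,0,0,0]
}}

```text
clock: 5.08
ee_pos: [0.5376, 0.0407, 0.2798]
tool_rot: [-180.0, 29.9, 169.6]
contact_force: [-0.2, 0.4, -0.1]
opening: 0.0601
finger_force: 0.0
```

```bash
python3 shot.py w6
python3 - <<'E'
import cv2,numpy as np
f=lambda n,x,y,w,h,k:cv2.resize(cv2.imread(f'pics/{n}.png')[y:y+h,x:x+w],None,fx=k,fy=k,interpolation=cv2.INTER_CUBIC)
o=np.zeros((600,800,3),np.uint8)
o[:300,:400]=f('w3',195,170,133,100,3)[:300,:].repeat(1,0)[:,:400] if 0 else cv2.resize(f('w3',195,170,134,100,3),(400,300))
o[:300,400:]=cv2.resize(f('w4',195,170,134,100,3),(400,300))
o[300:,:400]=cv2.resize(f('w5',195,170,134,100,3),(400,300))
o[300:,400:]=cv2.resize(f('w6',195,150,134,100,3),(400,300))
cv2.imwrite('pics/m4.png',o)
E
```

```text
[0.53761343 0.04069542 0.27983936] [-179.97081571   29.9324392   169.56467298] [-0.24323669  0.37923747 -0.11596359] 0.060091615852582644 0.0
```

View pics/m4.png

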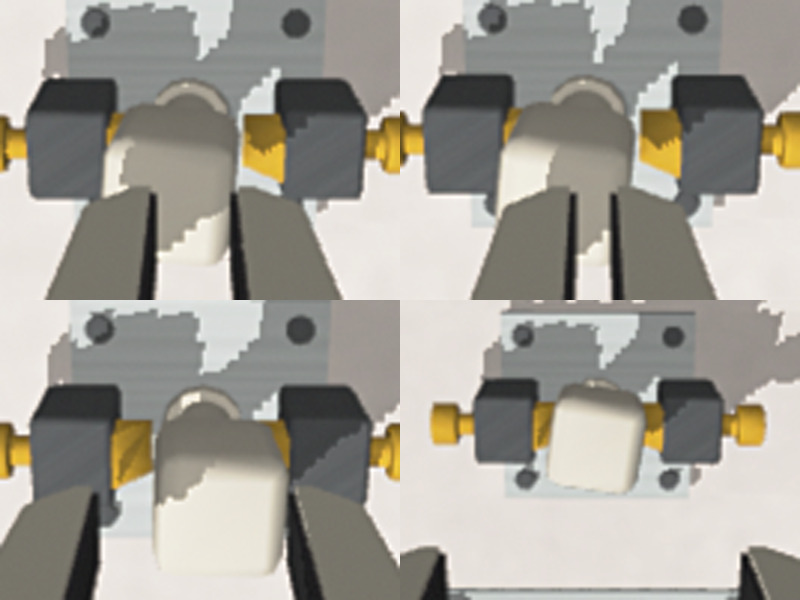

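```bash
python3 - <<'E'
from h import *
C=cam('side');T=cam('top');s=manip.get_state();A=rot(s['tool_rot']);print('tip px side',proj(C,s['ee_pos']+A@[0,0,.014]),'start tip',proj(C,[.237,.551,.186]),'top',proj(T,s['ee_pos']+A@[0,0,.014]),'start top',proj(T,[.237,.551,.186]))
for n,c in(('side',C),('top',T)):
    im=manip.camera(n)[:,:,::-1];cv2.imwrite(f'pics/{n}6.png',im)
    d=np.abs(im.astype(int)-cv2.imread(f'pics/{n}0.png')).max(2)>25
    d=cv2.morphologyEx(d.astype(np.uint8),cv2.MORPH_OPEN,np.ones((3,3)))
    k,_,st,ce=cv2.connectedComponentsWithStats(d)
    for i in range(1,k):
        if st[i,4]>60: print(n,st[i],ce[i].round())
E
```

```text
tip px side [251.57903109 133.80519554] start tip [167.10265567 113.51185866] top [241.37244533 185.92246095] start top [ 28.80900905 323.9798803 ]
side [   0    0  197  103 8166] [102.  26.]
side [ 189   22   61  107 1946] [217.  75.]
side [175  33  12  16  83] [181.  40.]
side [  34   43   67  124 3358] [ 62. 110.]
side [   0   80   35   68 1454] [ 17. 119.]
side [ 91 120  14  30 288] [ 98. 135.]
side [140 128  42  28 608] [159. 141.]
side [ 147  146   96   29 1341] [189. 160.]
side [216 168  29  21 387] [231. 178.]
top [   68   187   217   156 14337] [163. 258.]
top [ 204  286   58   77 2181] [232. 328.]
top [   0  292   74   91 3462] [ 23. 338.]
top [156 323   9  45 172] [159. 347.]
top [177 329  30  28 281] [189. 341.]
top [236 348  30  36 752] [252. 369.]
top [161 365  27  19 294] [172. 374.]
```

```bash
python3 - <<'E'
from h import *
C=cam('side');s=manip.get_state();A=rot(s['tool_rot'])
for z in(.014,0,-.01,-.022,-.035):
    print(z,[proj(C,s['ee_pos']+A@[x,y,z]).round(1) for x in(-.0075,.0075) for y in(-.03,.03)])
im=cv2.imread('pics/side6.png');d=np.abs(im.astype(int)-cv2.imread('pics/side0.png')).max(2)
for r in range(100,138): print(r,''.join('#' if a>60 else '+' if a>25 else '.' for a in d[r,205:262]))
E
```

```text
0.014 [array([253. , 136.1]), array([254.2, 129.4]), array([248.8, 138.3]), array([250.2, 131.6])]
0 [array([250.7, 132.3]), array([252.1, 125.7]), array([246.5, 134.5]), array([248. , 127.9])]
-0.01 [array([249.1, 129.5]), array([250.5, 123.1]), array([244.8, 131.8]), array([246.4, 125.3])]
-0.022 [array([247.1, 126.2]), array([248.6, 119.9]), array([242.8, 128.5]), array([244.5, 122.1])]
-0.035 [array([244.9, 122.6]), array([246.5, 116.4]), array([240.6, 124.9]), array([242.4, 118.6])]
100 ........+#########.#+###+++++.+##.#+.....................
101 .......+########.+.##++++++++++##.#+.....................
102 ......+#######.+..+##+..+++######+.+.....................
103 ......+######.##++.+++.+########..+#+....................
104 .......++#++++###+++++.#########+.##+....................
105 .......+..+####++.++++#########++####+...................
106 .......++######.++++#+########.#######...................
107 ........####+++.++++########++.#######+..................
108 ........+#++++..+#+++#######++.+#######..................
109 ..........++.#+.#++++#+####+++.+#######+.....
[... 1048 characters left out ...]
+###+.............
127 ...................................++.+####+.............
128 .....................................#####...............
129 .....................................+##.................
130 .........................................................
131 .........................................................
132 .........................................................
133 .........................................................
134 .........................................................
135 .........................................................
136 .........................................................
137 .........................................................
```

```bash
python3 - <<'E'
from h import *
v=np.load('w2.npy');A=rot(v[3:]);go(v[:3]+A@[.001,.001,.116],A)
E
```

```text
row [-0.      0.002   0.1138] [-0.13 -0.19 -0.09]
```

In the tool's units: 0.1135 m is 22.7, 0.108 m is 21.6.

Call:
{"api": "move_tool", "payload": {
  "deltas": [0,0.4,8,0,0,0,0,0.4,16,0,0,0,0,0.4,20,0,0,0,0,0.4,21.6,0,0,0,0,0.4,22.7,0,0,0,0,0.4,22.7,0,0,0],
  "aperture": 0.06
}}

```text
clock: 5.98
ee_pos: [0.5942, 0.0325, 0.1836]
tool_rot: [180.0, 30.1, 169.6]
contact_force: [0.4, 0.4, 0.6]
opening: 0.0598
finger_force: 0.0
```

Call:
{"api": "move_tool", "payload": {
  "deltas": [0,0,0,0,0,0,0,0,0,0,0,0,0,0,0,0,0,0,0,0,0,0,0,0,0,0,0,0,0,0,0,0,0,0,0,0],
  "aperture": 0.0,
  "force": 20
}}

```text
clock: 6.72
ee_pos: [0.5942, 0.0325, 0.1834]
tool_rot: [180.0, 30.0, 169.6]
contact_force: [-0.9, -0.6, 1.8]
opening: 0.0291
finger_force: 19.1
```

```bash
python3 shot.py w7
```

```text
[0.59415638 0.03248836 0.18342586] [179.99855995  30.04712354 169.55565358] [-0.87070467 -0.57462148  1.78749483] 0.029059770835763145 19.089498510584235
```

The rows are not in the units I measure in: shifts go in units of 5 mm and turns go in units of 4 degrees. I convert before sending: -0.13 m is -26, -0.1 m is -20.

Call:
{"api": "move_tool", "payload": {
  "deltas": [0,0,-3,0,0,0,0,0,-6,0,0,0,0,0,-10,0,0,0,0,0,-14,0,0,0,0,0,-20,0,0,0,0,0,-26,0,0,0,0,0,-26,0,0,0]
}}

```text
clock: 7.65
ee_pos: [0.5307, 0.0448, 0.3001]
tool_rot: [179.9, 30.4, 169.5]
contact_force: [1.1, -0.4, -0.0]
opening: 0.0283
finger_force: 19.4
```

```bash
python3 - <<'E'
from h import *
A=frame(9.2,0);go(np.array([.441,.308,.108])+A@[.002,0,-.0175-.08],A)
go(np.array([.47,.2,.29]),frame(0,10))
E
```

```text
row [0.1668 0.2419 0.0124] [ -5.1   30.09 -19.17]
row [ 0.0809  0.1417 -0.0355] [-3.52 20.33 -9.85]
```

In the tool's units: 0.142 m is 28.4, 0.081 m is 16.2, 30.09 degrees is 7.5225.

Call:
{"api": "move_tool", "payload": {
  "deltas": [6,10,-2.4,-0.3,1.75,-0.825,11,19,-4.8,-0.6,3.5,-1.65,16.2,28.4,-7.1,-0.875,5.075,-2.5,22,35,-4,-1,6.25,-3.5,28,42,-1,-1.125,7,-4.25,33.36,48.38,2.48,-1.275,7.5225,-4.7925,33.36,48.38,2.48,-1.275,7.5225,-4.7925,33.36,48.38,2.48,-1.275,7.5225,-4.7925,33.36,48.38,2.48,-1.275,7.5225,-4.7925]
}}

```text
clock: 8.78
ee_pos: [0.4389, 0.3067, 0.2028]
tool_rot: [180.0, -0.2, -170.9]
contact_force: [-0.0, 0.2, -0.5]
opening: 0.0286
finger_force: 19.4
```

```bash
python3 shot.py w8; python3 - <<'E'
from h import *
v=np.load('w8.npy');C=cam('wrist',dict(ee_pos=v[:3],tool_rot=v[3:]));A=rot(v[3:])
im=cv2.imread('pics/w8.png')
tip=v[:3]+A@[-.002,0,.0175+.042];print('pred tip',proj(C,tip),'hole',proj(C,[.441,.308,.108]),'shoulder',proj(C,v[:3]+A@[-.002,0,.0175]))
h=cv2.cvtColor(im,cv2.COLOR_BGR2HSV)
print(h[120:230:6,258:262:3].tolist())
E
```

```text
[0.43885003 0.30669205 0.20280615] [ 179.95485586   -0.22389046 -170.90432105] [-0.02069923  0.20578995 -0.51214207] 0.028617200275019985 19.388338199205464
pred tip [258.86299318 207.31441639] hole [259.82729901 196.34268579] shoulder [258.74043059 225.86309428]
[[[17, 62, 207], [16, 65, 203]], [[16, 52, 206], [17, 54, 203]], [[17, 42, 184], [17, 41, 185]], [[17, 40, 197], [17, 43, 182]], [[16, 129, 209], [16, 131, 213]], [[17, 128, 216], [17, 126, 220]], [[17, 126, 132], [16, 125, 135]], [[16, 129, 199], [17, 129, 212]], [[16, 128, 196], [16, 128, 209]], [[16, 126, 196], [16, 129, 210]], [[16, 128, 199], [17, 129, 211]], [[16, 129, 200], [16, 130, 212]], [[16, 129, 205], [18, 124, 226]], [[16, 129, 207], [18, 124, 228]], [[20, 31, 98], [23, 23, 87]], [[18, 28, 90], [22, 30, 94]], [[21, 29, 87], [23, 27, 85]], [[24, 29, 88], [20, 26, 88]], [[21, 28, 90], [18, 29, 89]]]
```

```bash
python3 - <<'E'
from h import *
im=cv2.imread('pics/w8.png');h=cv2.cvtColor(im,cv2.COLOR_BGR2HSV).astype(int)
for r in range(180,240,1):
    print(r,''.join('#' if h[r,c,1]<70 else ('o' if h[r,c,2]<170 else '.') for c in range(232,290)))
E
```

```text
180 ..........................................................
181 ..........................................................
182 ..........................................................
183 ..........................................................
184 ..........................................................
185 ..........................................................
186 ..........................................................
187 ..........................................................
188 ........................ooo...............................
189 .....................ooo..................................
190 .....................o....................................
191 ....................o.....................................
192 ...................o......................................
193 ...................o................o.....................
194 ..................oo................o...............oo....
195 ..................oo................o...............oooooo
196 ..................ooo...............o............ooooooooo
197 ..................ooo....
[... 1979 characters left out ...]
o......
229 .....o#############################################o......
230 .....o##############################################o.....
231 .....###############################################o.....
232 #o...###############################################ooo#o#
233 ##..o################################################o####
234 ##ooo#####################################################
235 ##########################################################
236 ##########################################################
237 ##########################################################
238 ##########################################################
239 ##########################################################
```

In the tool's units: 0.0006 m is 0.12, 0.072 m is 14.4.

Call:
{"api": "move_tool", "payload": {
  "deltas": [0,0.12,4,0,0,0,0,0.12,7,0,0,0,0,0.12,9,0,0,0,0,0.12,11,0,0,0,0,0.12,13,0,0,0,0,0.12,14.4,0,0,0,0,0.12,14.4,0,0,0]
}}

```text
clock: 9.7
ee_pos: [0.4376, 0.3078, 0.1289]
tool_rot: [180.0, -0.3, -170.8]
contact_force: [4.5, 1.8, -2.8]
opening: 0.0279
finger_force: 20.0
```

```bash
python3 -c "
from h import *
s=manip.get_state();print(s['ee_pos'],s['contact_force'],s['ft_torque'])"
```

```text
[0.43763169 0.307828   0.12885297] [ 4.53332716  1.77342493 -2.76030752] [ 0.44705922 -1.01659322 -0.01460042]
```

In the tool's units: 0.004 m is 0.8, -0.001 m is -0.2.

Call:
{"api": "move_tool", "payload": {
  "deltas": [-0.2,-0.06,0.4,0,0,0,-0.3,-0.06,0.8,0,0,0,-0.3,-0.06,0.8,0,0,0]
}}

```text
clock: 10.07
ee_pos: [0.4385, 0.3076, 0.1255]
tool_rot: [180.0, -0.4, -170.8]
contact_force: [-0.3, -1.1, 3.9]
opening: 0.0281
finger_force: 20.0
```

```bash
python3 -c "
from h import *
s=manip.get_state();print(s['ee_pos'],s['contact_force'],s['ft_torque'])"
```

```text
[0.43848506 0.30760265 0.12549958] [-0.30480255 -1.13233762  3.91496834] [-0.01234506  0.14491869  0.00761363]
```

In the tool's units: -0.1 m is -20, -0.06 m is -12.

Call:
{"api": "move_tool", "payload": {
  "deltas": [0,0,0,0,0,0,0,0,0,0,0,0,0,0,0,0,0,0,0,0,-6,0,0,0,0,0,-12,0,0,0,0,0,-20,0,0,0,0,0,-20,0,0,0],
  "aperture": 0.07
}}

```text
clock: 10.95
ee_pos: [0.4415, 0.3088, 0.2296]
tool_rot: [179.8, 0.0, -170.8]
contact_force: [0.8, 0.3, -0.4]
opening: 0.07
finger_force: 0.0
```

```bash
python3 shot.py w9; python3 - <<'E'
from h import *
A=frame(9.8,0);go([.5785,.330,.215],A)
C=cam('wrist',dict(ee_pos=np.load('w9.npy')[:3],tool_rot=np.load('w9.npy')[3:]))
im=cv2.imread('pics/w9.png');h=cv2.cvtColor(im,cv2.COLOR_BGR2HSV).astype(int)
print(proj(C,[.44,.308,.174]))
x,y=proj(C,[.44,.308,.174]).astype(int)
for r in range(y-24,y+26,2): print(r,''.join('#' if h[r,c,1]<70 else ('o' if h[r,c,2]<170 else '.') for c in range(x-35,x+36)))
E
```

```text
[0.44146647 0.30883692 0.22962488] [ 1.79847364e+02  3.01423393e-03 -1.70835946e+02] [ 0.78226235  0.31702743 -0.44225851] 0.06996893063080072 0.0
row [-0.1397 -0.0005  0.0118] [ 0.09 -0.18 -0.64]
[257.98263053 204.8394443 ]
180 #......................###########################ooooooooooooooooooooo
182 #.....................#############################oooooooooooooooooooo
184 #....................##############################oooooooooooooooooooo
186 ##..................o###############################ooooooooooooooooooo
188 ##..................################################ooooooooooooooooooo
190 #...................################################ooooooooooooooooooo
192 #...................################################ooooooooooooooooooo
194 #...................################################ooooooooooooooooooo
196 ....................################################ooooooooooooooooooo
198 ....................##########################
[... 465 characters left out ...]
...............o
212 .......................##########################o....................#
214 .#....................................................................#
216 ......................................................................#
218 ......................................................................#
220 .....................................................................o#
222 .....................................................................o#
224 .....................................................................o#
226 .....................................................................o#
228 .....................................................................o#
```

Call:
{"api": "move_tool", "payload": {
  "deltas": [-10,0,0,0,0,-0.15,-20,0,0,0,0,-0.15,-28,-0.1,0,0,0,-0.15,-28,-0.1,0,0,0,-0.15,-28,-0.1,0,0,0,-0.15,-28,-0.1,0,0,0,-0.15],
  "aperture": 0.07
}}

```text
clock: 11.75
ee_pos: [0.5769, 0.3297, 0.2248]
tool_rot: [180.0, -0.4, -170.2]
contact_force: [1.0, -0.1, 0.1]
opening: 0.07
finger_force: 0.0
```

```bash
python3 shot.py w10; python3 - <<'E'
from h import *
v=np.load('w10.npy');C=cam('wrist',dict(ee_pos=v[:3],tool_rot=v[3:]))
im=cv2.imread('pics/w10.png');h=cv2.cvtColor(im,cv2.COLOR_BGR2HSV).astype(int)
c0=np.array([.5785,.330,.186]);print([proj(C,c0+R.from_euler('z',10,degrees=True).as_matrix()@[a,b,0]).round(1) for a in(-.02,.02) for b in(-.02,.02)])
x,y=proj(C,c0).astype(int)
for r in range(y-30,y+34,2): print(r,''.join('#' if h[r,c,2]>170 and h[r,c,1]<40 else ('o' if h[r,c,1]<40 else '.') for c in range(x-35,x+36)))
go([.5785,.330,.128],frame(10,0))
E
```

```text
[0.57691697 0.3296896  0.22475904] [ 179.970519     -0.36779177 -170.20162472] [ 1.04692799 -0.05511268  0.13343104] 0.07002495189368481 0.0
[array([233.3, 191.8]), array([284.1, 191.6]), array([234.8, 238.4]), array([283.2, 238.2])]
185 ..............ooooooooooooooooooooooooooooooooooooooooooo..............
187 ..............oooooooooooooooooooooooooooooooooooooo##ooo..............
189 .............###########oo#########oo#########oooooooooooo.............
191 .............ooooooooooooooooooooooooooooooooooooooooooooo.............
193 ............oooooooooooooooooooooooooooooooo############ooo............
195 ...........o#############################################ooo...........
197 ...........###########################oo##################oo...........
199 ...........#####ooooo##############oo#oooooooooooo########oo...........
201 ...........####ooooooo############oooooooooooooooooooooooooo...........
203 ...........####ooooooo############oo
[... 1057 characters left out ...]
oooooooooooooooooooooooooooooooo..........
233 ............o##########ooooooooooooooooooooooooooooooooooooo...........
235 .............#############ooooooooooooooooooooooooooooooooo............
237 ..............o#################oooooooooooooooooooooooo...............
239 .......................................................................
241 .......................................................................
243 .......................................................................
245 .......................................................................
247 .....................................o.................................
row [-0.002  -0.      0.0971] [ 0.04 -0.33 -0.2 ]
```

Call:
{"api": "move_tool", "payload": {
  "deltas": [-0.4,0,6,0,-0.0825,0,-0.4,0,12,0,-0.0825,0,-0.4,0,16,0,-0.0825,0,-0.4,0,18,0,-0.0825,0,-0.4,0,19.4,0,-0.0825,0,-0.4,0,19.4,0,-0.0825,0],
  "aperture": 0.07
}}

```text
clock: 12.55
ee_pos: [0.5794, 0.3299, 0.1279]
tool_rot: [180.0, -0.0, -170.2]
contact_force: [0.1, 0.2, 0.6]
opening: 0.07
finger_force: 0.0
```

Call:
{"api": "move_tool", "payload": {
  "deltas": [0,0,0,0,0,0,0,0,0,0,0,0,0,0,0,0,0,0,0,0,0,0,0,0,0,0,0,0,0,0],
  "aperture": 0.0,
  "force": 45
}}

```text
clock: 13.18
ee_pos: [0.5794, 0.3299, 0.1279]
tool_rot: [180.0, -0.0, -170.2]
contact_force: [0.2, -0.1, 1.7]
opening: 0.04
finger_force: 44.6
```

```bash
python3 shot.py w11
```

```text
[0.57941912 0.32991326 0.12789163] [ 1.79969059e+02 -2.30864487e-03 -1.70238147e+02] [ 0.19302366 -0.05771053  1.73030079] 0.04004602972822622 44.58248198032379
```

Call:
{"api": "move_tool", "payload": {
  "deltas": [0,0,-4,0,0,0,0,0,-10,0,0,0,0,0,-18,0,0,0,0,0,-28,0,0,0,0,0,-36,0,0,0,0,0,-42,0,0,0,0,0,-42,0,0,0,0,0,-42,0,0,0]
}}

```text
clock: 14.22
ee_pos: [0.579, 0.3296, 0.3364]
tool_rot: [-180.0, -0.1, -170.2]
contact_force: [-0.9, 0.1, -1.9]
opening: 0.0398
finger_force: 44.6
```

```bash
python3 shot.py w12; cat >> h.py <<'E'
v7=np.load('w7.npy');A7=rot(v7[3:])
AP=frame(-10.4,30);O=v7[:3]+A7@[-.002,0,.0175]
PX=.0009   # probe axis offset in tool x
def pre(d): return O-AP@[PX,0,d+.0199]
E
python3 - <<'E'
from h import *
print(O,pre(.11));go(pre(.15)+[0,0,.0],AP);go(pre(.11),AP)
E
```

```text
[0.57902004 0.32961866 0.33635771] [-1.79999386e+02 -1.13498528e-01 -1.70237911e+02] [-0.88201689  0.06867763 -1.9176535 ] 0.039750679142833395 44.58193480968475
[0.60447628 0.03058649 0.16927904] [0.54135993 0.04217051 0.28222574]
row [ 0.1043 -0.2699  0.019 ] [  5.22 -29.88  19.72]
row [ 0.0854 -0.2768  0.0536] [  5.22 -29.88  19.72]
```

In the tool's units: 0.019 m is 3.8, -0.2768 m is -55.36, 1 degrees is 0.25.

Call:
{"api": "move_tool", "payload": {
  "deltas": [4,-9,0,0.25,-1.5,1,8,-18,0,0.5,-3,2,12,-28,0,0.75,-4.75,3,16,-38,0,1,-6.25,4,20,-48,0,1.3,-7.475,4.925,20.8,-54,3.8,1.305,-7.47,4.93,19,-54.6,7.2,1.305,-7.47,4.93,17.08,-55.36,10.72,1.305,-7.47,4.93,17.08,-55.36,10.72,1.305,-7.47,4.93,17.08,-55.36,10.72,1.305,-7.47,4.93]
}}

```text
clock: 15.52
ee_pos: [0.5416, 0.0426, 0.2834]
tool_rot: [179.9, 30.1, 169.6]
contact_force: [-0.3, 0.6, -1.3]
opening: 0.0403
finger_force: 44.6
```

```bash
python3 shot.py w13
python3 - <<'E'
from h import *
go(pre(.11),AP)
v=np.load('w13.npy');A=rot(v[3:]);C=cam('wrist',dict(ee_pos=v[:3],tool_rot=v[3:]))
print('tip',proj(C,v[:3]+A@[PX,0,.1049]),'O',proj(C,O),'hole front rim',proj(C,O+AP@[.0105,0,0]))
im=cv2.imread('pics/w13.png')
c=cv2.resize(im[130:270,165:350],None,fx=4.2,fy=4.2,interpolation=cv2.INTER_CUBIC);cv2.imwrite('pics/w13c.png',c)
E
```

```text
[0.54159256 0.04263437 0.28337493] [179.89934868  30.06666838 169.55500951] [-0.30114351  0.62624403 -1.3011361 ] 0.04027431459078613 44.58214223384857
row [ 0.0014 -0.0007  0.0015] [ 0.1   0.14 -0.04]
tip [259.20036757 189.80939081] O [258.62060971 182.71388011] hole front rim [258.59924249 173.37960809]
```

View pics/w13c.png

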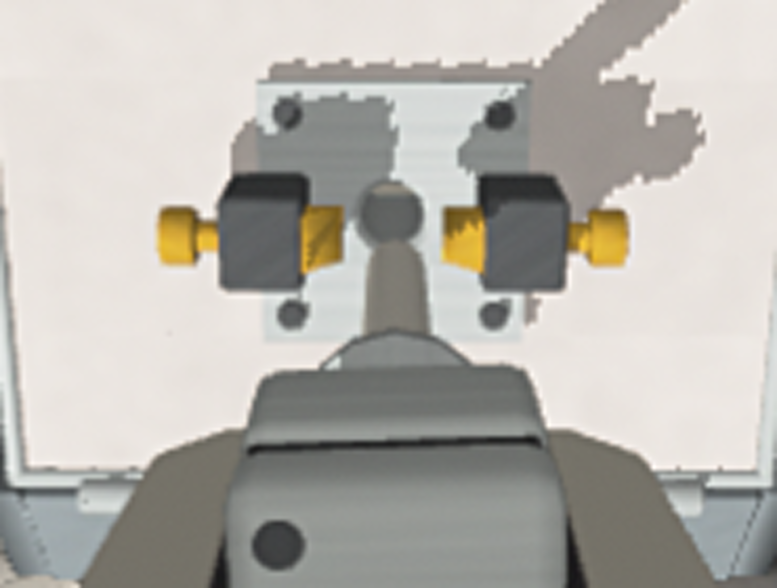

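Call:
{"api": "move_tool", "payload": {
  "deltas": [0.4,-0.16,1,0.025,0.035,0,0.74,-0.16,2.4,0.025,0.035,0,0.74,-0.16,3.6,0.025,0.035,0,0.74,-0.16,4.6,0.025,0.035,0,0.74,-0.16,5.6,0.025,0.035,0,0.74,-0.16,6.4,0.025,0.035,0,0.74,-0.16,6.4,0.025,0.035,0]
}}

```text
clock: 16.45
ee_pos: [0.5545, 0.0394, 0.2539]
tool_rot: [180.0, 30.0, 169.5]
contact_force: [0.4, 0.0, -2.0]
opening: 0.0397
finger_force: 44.6Traceback (most recent call last):
```

```bash
cat > st.py <<'E'
from h import *
s=manip.get_state();A=rot(s['tool_rot']);print('F tool',(A.T@s['contact_force']).round(1),'M tool',(A.T@s['ft_torque']).round(2),'O in tool',(A.T@(O-s['ee_pos'])).round(4),s['finger_force'].round(1))
E
python3 st.py
```

```text
  File "st.py", line 2, in <module>
    s=manip.get_state();A=rot(s['tool_rot']);print('F tool',(A.T@s['contact_force']).round(1),'M tool',(A.T@s['ft_torque']).round(2),'O in tool',(A.T@(O-s['ee_pos'])).round(4),s['finger_force'].round(1))
                                                                                                                                                                                ^^^^^^^^^^^^^^^^^^^^^^^
AttributeError: 'float' object has no attribute 'round'
```

```bash
sed -i "s/,s\['finger_force'\].round(1))/)/" st.py; python3 st.py
```

```text
F tool [0.6 0.1 2. ] M tool [-0.03  0.43  0.01] O in tool [-0.0016  0.0004  0.0987]
```

Call:
{"api": "move_tool", "payload": {
  "deltas": [0,0,1.2,0,0,0,0,0,2.4,0,0,0,0,0,3.6,0,0,0,0,0,4.8,0,0,0,0,0,4.8,0,0,0]
}}

```text
clock: 17.08
ee_pos: [0.5662, 0.0372, 0.2327]
tool_rot: [-180.0, 29.9, 169.5]
contact_force: [-1.0, -0.3, -2.7]
opening: 0.0401
finger_force: 44.6
```

```bash
python3 st.py
```

```text
F tool [ 2.2 -0.5  1.9] M tool [-0.01  0.45  0.02] O in tool [-0.002   0.0005  0.0743]
```

In the tool's units: 0.026 m is 5.2, 0.02 m is 4.

Call:
{"api": "move_tool", "payload": {
  "deltas": [0,0,1.4,0,0,0,0,0,2.8,0,0,0,0,0,4,0,0,0,0,0,5.2,0,0,0,0,0,5.2,0,0,0]
}}

```text
clock: 17.7
ee_pos: [0.579, 0.0348, 0.2102]
tool_rot: [180.0, 29.9, 169.5]
contact_force: [-0.2, -0.4, -1.9]
opening: 0.04
finger_force: 44.6
```

```bash
python3 st.py
```

```text
F tool [ 1.  -0.4  1.6] M tool [ 0.05  0.42 -0.01] O in tool [-0.0019  0.0004  0.0484]
```

In the tool's units: 0.016 m is 3.2, 0.012 m is 2.4.

Call:
{"api": "move_tool", "payload": {
  "deltas": [0,0,0.8,0,0,0,0,0,1.6,0,0,0,0,0,2.4,0,0,0,0,0,3.2,0,0,0,0,0,3.2,0,0,0]
}}

```text
clock: 18.32
ee_pos: [0.5872, 0.0334, 0.197]
tool_rot: [180.0, 30.0, 169.5]
contact_force: [1.6, 1.1, -2.6]
opening: 0.0399
finger_force: 44.6
```

```bash
python3 st.py
```

```text
F tool [0.1 1.4 2.9] M tool [0.04 0.23 0.06] O in tool [-0.0013  0.0003  0.0328]
```

Call:
{"api": "move_tool", "payload": {
  "deltas": [0,0,0.8,0,0,0,0,0,1.6,0,0,0,0,0,2,0,0,0,0,0,2,0,0,0]
}}

```text
clock: 18.82
ee_pos: [0.5923, 0.0326, 0.1888]
tool_rot: [180.0, 30.0, 169.5]
contact_force: [-0.8, -0.8, -0.4]
opening: 0.0399
finger_force: 44.6
```

```bash
python3 st.py
```

```text
F tool [ 0.8 -0.9  0. ] M tool [-0.06  0.21 -0.03] O in tool [-0.0009  0.0002  0.0231]
```

Call:
{"api": "move_tool", "payload": {
  "deltas": [0,0,0.4,0,0,0,0,0,0.4,0,0,0]
}}

```text
clock: 19.08
ee_pos: [0.5927, 0.0323, 0.1862]
tool_rot: [180.0, 30.0, 169.5]
contact_force: [0.3, 0.3, -2.1]
opening: 0.04
finger_force: 44.6
```

```bash
python3 st.py
```

```text
F tool [0.8 0.4 1.9] M tool [-0.03  0.36  0.01] O in tool [-0.0019  0.0004  0.0206]
```

Call:
{"api": "move_tool", "payload": {
  "deltas": [0,0,0.4,0,0,0,0,0,0.4,0,0,0]
}}

```text
clock: 19.32
ee_pos: [0.5937, 0.0322, 0.1853]
tool_rot: [180.0, 30.0, 169.5]
contact_force: [-7.5, 0.4, 5.0]
opening: 0.0402
finger_force: 44.6
```

```bash
python3 st.py
```

```text
F tool [ 4.  -1.  -8.1] M tool [0.2  1.16 0.03] O in tool [-0.0014  0.0004  0.0193]
```

Call:
{"api": "move_tool", "payload": {
  "deltas": [0,0,0.3,0,0,0,0,0,0.3,0,0,0]
}}

```text
clock: 19.58
ee_pos: [0.594, 0.032, 0.1852]
tool_rot: [-180.0, 29.9, 169.5]
contact_force: [-24.7, 0.4, 17.9]
opening: 0.0396
finger_force: 44.7
```

```bash
python3 st.py
```

```text
F tool [ 12.2  -4.1 -27.7] M tool [ 0.76  2.77 -0.09] O in tool [-0.0012  0.0005  0.0191]
```

Call:
{"api": "move_tool", "payload": {
  "deltas": [0,0,-0.4,0,0,0,0,0,-0.6,0,0,0,0,0,-0.6,0,0,0]
}}

```text
clock: 19.95
ee_pos: [0.5932, 0.0323, 0.1861]
tool_rot: [180.0, 30.0, 169.5]
contact_force: [-0.3, -0.6, -1.2]
opening: 0.04
finger_force: 44.6
```

```bash
python3 st.py
```

```text
F tool [ 0.7 -0.7  0.9] M tool [-0.04  0.49 -0.05] O in tool [-0.0015  0.0003  0.0203]
```

Call:
{"api": "move_tool", "payload": {
  "deltas": [0,0,-0.3,0,0,0,0,0,-0.3,0,0,0]
}}

```text
clock: 20.2
ee_pos: [0.5925, 0.0324, 0.1865]
tool_rot: [180.0, 30.0, 169.5]
contact_force: [9.9, -0.4, -10.8]
opening: 0.0404
finger_force: 44.6
```

```bash
python3 st.py
```

```text
F tool [-3.1  1.4 14.3] M tool [-0.18 -0.44  0.06] O in tool [-0.0019  0.0004  0.0209]
```

Call:
{"api": "move_tool", "payload": {
  "deltas": [0,0,0.4,0,0,0,0,0,0.5,0,0,0,0,0,0.5,0,0,0]
}}

```text
clock: 20.58
ee_pos: [0.5937, 0.0322, 0.1856]
tool_rot: [180.0, 30.0, 169.5]
contact_force: [0.7, 0.1, -1.3]
opening: 0.0399
finger_force: 44.6
```

```bash
python3 st.py
```

```text
F tool [0.1 0.2 1.5] M tool [0.03 0.47 0.01] O in tool [-0.0012  0.0003  0.0196]
```

Call:
{"api": "move_tool", "payload": {
  "deltas": [0,0,0,0,0,0,0,0,0,0,0,0,0,0,0,0,0,0,0,0,0,0,0,0,0,0,-6,0,0,0,0,0,-14,0,0,0,0,0,-22,0,0,0,0,0,-26,0,0,0,0,0,-26,0,0,0],
  "aperture": 0.07
}}

```text
clock: 21.7
ee_pos: [0.5305, 0.0443, 0.3008]
tool_rot: [179.9, 30.2, 169.5]
contact_force: [0.5, -0.7, 0.9]
opening: 0.0698
finger_force: 0.0
```

```bash
python3 shot.py w14; python3 - <<'E'
from h import *
v=np.load('w14.npy');C=cam('wrist',dict(ee_pos=v[:3],tool_rot=v[3:]));P=np.c_[-AP[:,0],AP[:,1],-AP[:,2]]
im=cv2.imread('pics/w14.png');h=cv2.cvtColor(im,cv2.COLOR_BGR2HSV);m=cv2.inRange(h,(12,120,60),(32,255,255))
O2=O+AP@[.001,0,0]
q=lambda x,y,z:proj(C,O2+P@np.array([x,y,z])).round(1)
print('head top corners',[q(a,b,.078) for a in(-.02,.02) for b in(-.02,.02)])
print('knob ends +-57',q(0,.057,.022),q(0,-.057,.022),'noses out',q(0,.0123,.022),q(0,-.0123,.022),'housings',q(0,.022,.03),q(0,-.022,.03))
a=q(0,0,.022).astype(int);ch=lambda r,c:'B' if m[r,c] else '#' if h[r,c,1]<40 and h[r,c,2]>170 else 'd' if h[r,c,2]<90 else '.'
for r in range(a[1]-30,a[1]+45,3): print(r,''.join(ch(r,c) for c in range(a[0]-62,a[0]+63)))
E
```

```text
[0.5304895  0.04428622 0.30075036] [179.90557983  30.24549534 169.523525  ] [ 0.53233083 -0.68255233  0.87263628] 0.06983023524218782 0.0
head top corners [array([236.6, 176.8]), array([281.2, 176.7]), array([237.6, 218.4]), array([280.3, 218.4])]
knob ends +-57 [311.  182.6] [207.  182.8] noses out [270.2 182.7] [247.8 182.7] housings [279.5 184.5] [238.5 184.6]
152 ###################################.dddd......................########.............ddddd...............................######
155 ###################################...ddd.....................###..................dddddd..............................##....
158 ############################.....####..................................................................
[... 2182 characters left out ...]
##################################################
212 #############################################################################################################################
215 #############################################################################################################################
218 #############################################################################################################################
221 #############################################################################################################################
224 #############################################################################################################################
```

```bash
python3 - <<'E'
from h import *
im=manip.camera('top')[:,:,::-1];a=cv2.imread('pics/top0.png')
d=(np.abs(im.astype(int)-a).max(2)>40);print('jar/tile/pot change',d[225:250,205:228].mean(),d[217:238,242:262].mean(),d[212:240,305:335].mean())
print(manip.hand_in())
E
```

```text
jar/tile/pot change 0.8243478260869566 0.8047619047619048 0.0
the job is handed in; nothing more can be done
None
```

The plug is in the near rack hole and the long probe is in the port. It held a 14 N pull test, and both bolt knobs sat at their bolts-out positions afterwards. I released it and handed the job in at about 22 s. My first grab at the plug slipped off its knob and twisted the plug; the second try pulled it cleanly. I never moved the arm near the jar or tile, but it hid both from the top camera in my last check; the pot showed no change.

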